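# Bar the blue air pump over compression

## Robot

A 7-joint arm with a two-finger parallel gripper is mounted at the origin on a cart in front of the work surface, level with it; the furniture and walls round the work are solid. World frame = base frame: x ahead of the robot, y to its left, z up, the work surface at z = 0. Lengths are in m, angles in rad, forces in N, time in s.
With the tool pointing down it reaches from about 0.35 to 0.9 m from the base axis. Payload 19.9 kg.
Tool frame: the origin (TCP) lies on the centre line of the jaws, within the pads' length; the fingertips stand 22 mm ahead of it and the grasp point (between the pads) lies 3 mm ahead of it; z points along the fingers, y is the line along which they close (so a half turn about z gives the same grasp; the last joint's range is limited). The gripper opens to 94 mm and grips with 3 to 60 N. Pads are 16 mm wide; open, the fingers measure 119 mm over their backs; the gripper's body (75 mm by 177 mm) begins 78 mm behind the grasp point.
Start: joints at [-1.264, 0.417, -0.01, 1.614, 0.005, 1.111, -0.053], TCP at [0.213, 0.588, 0.227] pointing down, gripper open.
Joint ranges: [-2.81, 2.81], [-0.39, 2.02], [-1.27, 1.25], [0.06, 2.57], [-1.19, 4.33], [0.19, 2], [-2.82, 2.82]. Speed limits (rad/s): [1.89, 1.89, 2.39, 2.39, 3.01, 3.01, 3.01].

## Interface

Orientations are given as a unit quaternion [x, y, z, w].
In Python, from cell import bot gives the robot as it stands.
- The arm moves only by the shell command python3 -m crank 'ROWS' [OPENING] [FORCE]. ROWS is JSON, a list of rows, each an object of numbers: "x", "y", "z": the shift along the tool's x, y, z each as a share of 750 mm, from -1 to 1; "twist": the turn about the tool's z as a share of 30 degrees, from -1 to 1. A call has 1 to 10 rows; each row shifts and turns the commanded pose from where the row before left it, along the tool's axes as they then stand; what a row does not reach is not made up. A row lasts 1/8 s, in which the tool goes at most 62.5 mm and 10.7 degrees, less where a joint would pass 70% of its speed; a pose out of reach is approached as far as the arm can. A call with a number of a shift or a turn outside -1 to 1 is refused whole. A call with a gripper value outside its range is refused whole. OPENING is the closure in counts, from 0 (fully open) to 255 (shut), set as the call begins (- or left out, the last holds). The fingers move at their own pace and stop on an object; FORCE is the grip in N (left out, the last holds). Time passes only in rows, so rows that do not move let the fingers close. It gives the time, the measured TCP pose, the force, the opening and the grip force at its end, in the units of the state.
- bot.read_state(): the state, without advancing time (a new reading comes with each control period).
- bot.camera(name): name is "side" or "top"; returns the picture (420x560x3 uint8, red, green, blue); there is no depth.
- bot.calibration(name): a dict with "fovy" (degrees; the focal length in pixels is half the picture's height over the tangent of half this angle, whatever the lens; pixels are square), "cx", "cy" (the principal point, pixels), "R" (3x3) and "t" (3): a world point X has camera coordinates R X + t. Camera axes: x right, y down, z forward; pixel columns grow to the right and rows downward; lengths in m; the calibration is good to about 2 mm. A picture is of the moment at which its call begins. calibration takes no time and is no camera call.
- bot.job_done(): hands the job in; it is judged then, once.
The state is a dict: "time_s": time; "qpos": joint angles; "dq": joint speeds; "joint_efforts": joint torques, N m; "position": TCP position; "orientation": TCP orientation; "ft_force": force on the tool from outside, world axes, zero at the start; "wrist_torque": the same for the moment, N m; "width": opening from 0.0 (shut) to 1.0 (fully open); "grip_force": force on a finger pad.
Only numpy, scipy, OpenCV 4.12 (cv2) and the standard library are available. Lean on these libraries where they do the work, as an engineer would, in place of code of your own. Each camera call takes 0.05 s, during which the arm holds its last target. There are 200 camera calls.

## Task

Park the small blue air pump just past compression so that it starts unloaded: take its flywheel by the upright black handle and turn it clockwise seen from above. You will feel the resistance climb to a peak and fall away; stop just past it, with the wheel's red mark within the green band, do not run on well beyond the band, and let go. Leave the grey pump's flywheel as it is.

Things in the scene. Friction and masses are not known exactly. Their poses are not given: they have to be found in the camera images.
- blue_pump_wheel (a joint): the blue pump's flywheel angle, rad: 0 with the red mark (a radial line through the handle) at the start of the green band, growing clockwise seen from above; band 0 to 0.52. Starts at -1.6 to -1.2; stops at -1.75 and 1.3. At the handle friction takes 4 N; compression adds up to 4.5 N, most near -0.8, none at 0, and helps on as much after it. Left in the band, it stays
- blue_pump_grip: the blue pump's handle: upright black cylinder on the wheel, 22 mm across, 50 mm tall, spinning freely on its own pin, so it need not be turned; no axis meaning but z up. Origin at its centre, 25 mm below its top, 128 mm above the bench, 30 mm above the wheel's face, 58 mm from the wheel's axis. The collar under it is 28 mm across, 5 mm high
- blue_pump: air pump, crankcase and wheel face painted blue, fixed to the bench; may stand left or right of the grey one. Origin on the bench, on the wheel's vertical axis; x along its finned cylinder, y to the left of that. Steel wheel on top, 152 mm across, upper face 98 mm up. Green band at the rim, 80 to 93 mm from the axis, from 135 degrees (start) to 105 degrees (end), counted from x towards y
- grey_pump_grip: handle of the grey pump, which is like the blue one but painted grey; to be left alone. Origin at the handle's centre

How it is judged:
On the way:
1. the blue pump's wheel is brought past its resistance peak by the handle (value of joint blue_pump_wheel between -0.4 and 0.56 rad and contact force between the fingers and blue_pump_grip above 0.5 N), for 0.1 s.
At the end, for the whole second after the job is handed in: the blue pump's wheel is at rest with its red mark within the green band (joint between -0.03 and 0.56 rad) (value of joint blue_pump_wheel between -0.03 and 0.56 rad and velocity of joint blue_pump_wheel between -0.05 and 0.05 rad/s); the robot touches nothing.
It fails at once if the blue pump's wheel is run on more than 50 degrees past the start of the band (value of joint blue_pump_wheel above 0.87 rad).
It fails at once if the grey pump's wheel is turned (its handle moves more than 15 mm) (distance of grey_pump_grip from where it was at the start of the episode above 0.015 m).
It also fails if it takes over 32 s, if anything falls off the work surface, if the arm or the gripper's body presses on something with over 40 N, if the wrist force passes 120 N, or if a joint passes its speed limit or range.

## Working session

There is one attempt and no reset: what is moved stays moved. The work goes in short steps, Python scripts to look and compute and a shell command to move; the robot and the scene stay as the last step left them, time stands still between calls to the robot, and variables do not carry over. Pictures are saved under pics/ and viewed, at most 10 in all, crops included, and the job is handed in when it is done.

```bash
mkdir -p pics; ls
python3 - <<'E'
from cell import bot
import cv2
for n in("top","side"):
    cv2.imwrite(f"pics/{n}0.png",bot.camera(n)[:,:,::-1]); print(n,bot.calibration(n))
s=bot.read_state();print({k:s[k] for k in("time_s","position","orientation","ft_force","width")})
E
```

```text
pics
top {'fovy': 55.32228541250829, 'cx': 272.7016064589717, 'cy': 209.37302345294586, 'R': array([[-0.02184004, -0.99973704,  0.00699041],
       [-0.99434361,  0.02099422, -0.10411541],
       [ 0.10394127, -0.00922476, -0.99454066]]), 't': array([0.14214943, 0.49073513, 0.89442772])}
side {'fovy': 43.73016122993531, 'cx': 280.7397406494801, 'cy': 214.84654302007525, 'R': array([[ 0.96050342,  0.27818962, -0.00661146],
       [ 0.20789765, -0.73319436, -0.64746012],
       [-0.18496417,  0.62051315, -0.76207066]]), 't': array([-0.49583507,  0.04979125,  1.0205542 ])}
{'time_s': 0.1, 'position': array([0.21290214, 0.58727278, 0.22686982]), 'orientation': array([ 1.73015603e-01,  9.84918914e-01, -5.74916309e-04, -6.14603219e-05]), 'ft_force': array([-0.81755044,  0.07269609, -0.27312584]), 'width': 0.9991934569912332}
```

View pics/top0.png

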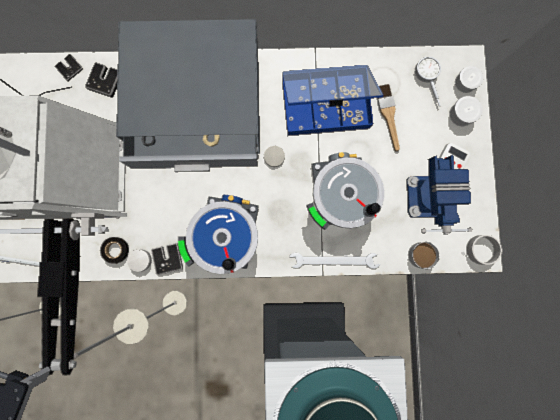

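View pics/side0.png

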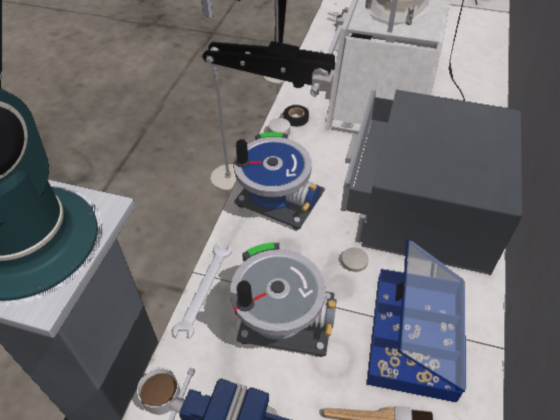

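The top view shows the blue pump on the left: wheel centre near (221,238), handle near (228,264), green band near (184,250). The grey pump is on the right, at (348,192). In the side view the blue handle is near (242,152). A tall dark cabinet stands behind the blue pump.

```bash
cat > h.py <<'E'
from cell import bot
import numpy as np, cv2
def cam(n):
    c=bot.calibration(n); f=210/np.tan(np.radians(c["fovy"]/2)); return c,f
def proj(n,X):
    c,f=cam(n); p=c["R"]@np.array(X)+c["t"]; return np.round([c["cx"]+f*p[0]/p[2],c["cy"]+f*p[1]/p[2]],1)
def ray(n,uv):
    c,f=cam(n); d=c["R"].T@np.array([(uv[0]-c["cx"])/f,(uv[1]-c["cy"])/f,1]); return -c["R"].T@c["t"],d/np.linalg.norm(d)
def plane(n,uv,z):
    o,d=ray(n,uv); return o+d*(z-o[2])/d[2]
def tri(a,b):
    (o1,d1),(o2,d2)=ray("top",a),ray("side",b)
    s=np.linalg.lstsq(np.c_[d1,-d2],o2-o1,rcond=None)[0]
    p,q=o1+s[0]*d1,o2+s[1]*d2; return (p+q)/2,np.linalg.norm(p-q)
E
python3 - <<'E'
from h import *
np.set_printoptions(precision=4,suppress=True)
print("tcp",proj("top",[.213,.588,.227]),proj("side",[.213,.588,.227]))
def blob(img,lo,hi,roi):
    x0,y0,x1,y1=roi; h=cv2.cvtColor(img[y0:y1,x0:x1],cv2.COLOR_RGB2HSV)
    m=cv2.inRange(h,np.array(lo),np.array(hi)); k,l,s,c=cv2.connectedComponentsWithStats(m)
    i=1+np.argmax(s[1:,4]); return c[i]+[x0,y0],s[i]+[x0,y0,0,0,0]
T=cv2.imread("pics/top0.png")[:,:,::-1];S=cv2.imread("pics/side0.png")[:,:,::-1]
for n,I,r,rw in(("top",T,(170,190,265,280),(190,195,262,275)),("side",S,(228,125,320,200),(228,135,320,200))):
    for nm,lo,hi in(("green",(45,120,80),(75,255,255)),("blue",(105,120,60),(125,255,255)),("black",(0,0,0),(180,255,45)),("red",(0,150,100),(8,255,255))):
        c,s=blob(I,lo,hi,r); print(n,nm,c,s)
big=np.hstack([cv2.resize(T[185:285,165:275],None,fx=3.6,fy=3.6),cv2.resize(S[120:220,225:335],None,fx=3.6,fy=3.6)])
cv2.imwrite("pics/crop0.png",big[:,:,::-1])
E
```

```text
tcp [ 10.4 365.8] [223.1  -1.1]
top green [183.102  250.4014] [178 240  13  22 147]
top blue [221.114  236.9269] [ 193  209   58   57 2052]
top black [173.9032 254.0968] [170 245   9  21  93]
top red [225. 249.] [225 248   1   3   3]
side green [271.2211 134.3579] [260 132  23   6  95]
side blue [272.4647 163.5489] [ 243  143   61   42 1545]
side black [241.4955 151.8973] [237 140  11  24 224]Traceback (most recent call last):
  File "<stdin>", line 11, in <module>
  File "<stdin>", line 7, in blob
    return _wrapfunc(a, 'argmax', axis=axis, out=out, **kwds)
    return bound(*args, **kwds)
ValueError: attempt to get argmax of an empty sequence
```

Run:
```python
from h import *
np.set_printoptions(precision=4,suppress=True)
T=cv2.imread("pics/top0.png")[:,:,::-1];S=cv2.imread("pics/side0.png")[:,:,::-1]
print("boom far",tri((65,225),(325,65)),"near",tri((68,368),(213,52)), "disc",tri((175,302),(225,178)))
H=tri((228,264),(241.5,152)); print("handle",H)
ax=plane("top",(221.1,236.9),.098);print("axis",ax, plane("side",(272.5,163.5),.098))
for z in(.09,.098): print("green",plane("top",(183.1,250.4),z),plane("side",(271.2,134.4),z))
print("cab near edge tops", [tri((119,136),(396,95)), tri((257,135),(372,180))])
big=np.vstack([np.hstack([cv2.resize(T[185:285,165:275],None,fx=3.6,fy=3.6),cv2.resize(S[120:220,225:335],None,fx=3.6,fy=3.6)]),cv2.resize(T[200:400,0:280],None,fx=1,fy=1).repeat(1,0)[:, :][:200].copy() if 0 else np.zeros((1,792,3),np.uint8)])
cv2.imwrite("pics/crop0.png",big[:,:,::-1])
```

```text
boom far (array([0.4606, 0.5569, 0.1202]), np.float64(0.0001561129326040466)) near (array([0.1828, 0.5492, 0.1109]), np.float64(0.014548896649323153)) disc (array([ 0.2644,  0.3891, -0.1345]), np.float64(0.01475240035200625))
handle (array([0.3745, 0.2247, 0.1271]), np.float64(0.00016419622595325196))
axis [0.4304 0.2416 0.098 ] [0.4309 0.2394 0.098 ]
green [0.404  0.3228 0.09  ] [0.401 0.329 0.09 ]
green [0.404  0.3211 0.098 ] [0.4039 0.3202 0.098 ]
cab near edge tops [(array([0.6327, 0.4355, 0.1593]), np.float64(0.00047704991188630345)), (array([0.6252, 0.1611, 0.1832]), np.float64(0.005369573955173153))]
```

View pics/crop0.png

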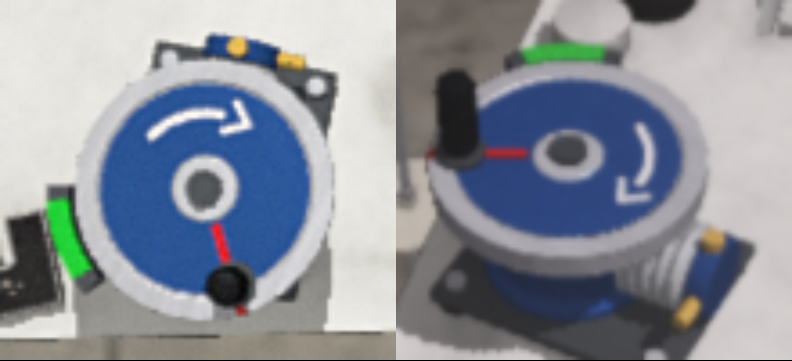

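The crop shows the upright handle standing on the red mark, with the green band at the lower left, clockwise ahead of the handle. Next I check the black boom near the start pose.

Run:
```python
from h import *
T=cv2.imread("pics/top0.png");S=cv2.imread("pics/side0.png")
cv2.imwrite("pics/crop1.png",np.hstack([cv2.resize(T[200:420,0:200],(400,440)),cv2.resize(S[0:200,190:372],(400,440))]))
for X in([.18,.55,.11],[.18,.55,.3],[.33,.55,.13],[.33,.55,.3],[.23,.635,.21],[.196,.541,.21]): print(X,proj("top",X),proj("side",X))
```

```text
[0.18, 0.55, 0.11] [ 66.6 365.8] [209.  52.]
[0.18, 0.55, 0.3] [  3.6 401.3] [198.9 -27.9]
[0.33, 0.55, 0.13] [ 63.9 290.4] [269.1  54.1]
[0.33, 0.55, 0.3] [  8.2 300.9] [267.1 -19. ]
[0.23, 0.635, 0.21] [ -9.9 353.7] [237.7  -2.7]
[0.196, 0.541, 0.21] [ 43.2 372.5] [209.2  15.4]
```

View pics/crop1.png

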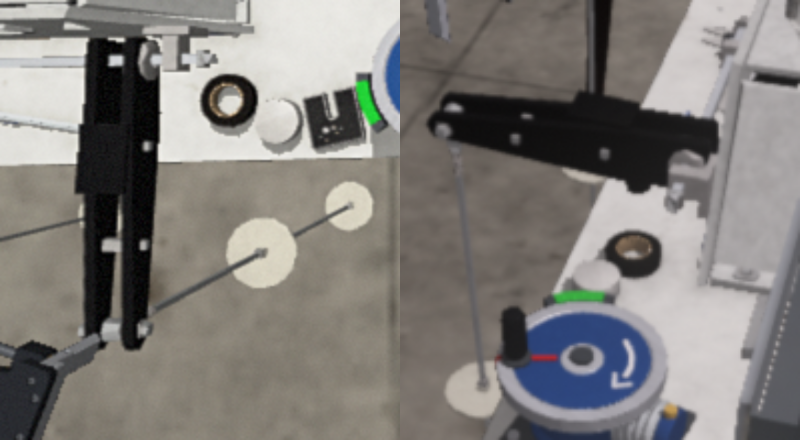

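```bash
python3 -m crank '[{"z":-0.04},{"x":-0.04,"y":-0.04},{"x":-0.04,"y":-0.04},{"x":-0.04,"y":-0.04},{"x":-0.04,"y":-0.04},{"x":-0.04,"y":-0.04},{"x":-0.04,"y":-0.04},{"x":-0.04,"y":-0.04},{"x":-0.04,"y":-0.04},{}]' 0 40
cat >> h.py <<'E'
from scipy.spatial.transform import Rotation as Ro
def to(X):
    s=bot.read_state(); return np.round(Ro.from_quat(s["orientation"]).inv().apply(np.array(X)-s["position"])/.75,4)
E
python3 -c "
from h import *
print(to([.3745,.2245,.14]))"
```

```text
[-0.3674 -0.3812  0.1163]$[0]: bad value
```

All four keys seem to be required in each row.

```bash
python3 -m crank '[{"x":0,"y":0,"z":-0.04,"twist":0},{"x":-0.04,"y":-0.04,"z":0,"twist":0},{"x":-0.045,"y":-0.045,"z":0,"twist":0},{"x":-0.045,"y":-0.045,"z":0,"twist":0},{"x":-0.045,"y":-0.045,"z":0,"twist":0},{"x":-0.045,"y":-0.045,"z":0,"twist":0},{"x":-0.045,"y":-0.045,"z":0,"twist":0},{"x":-0.045,"y":-0.045,"z":0,"twist":0},{"x":-0.04,"y":-0.045,"z":0,"twist":0},{"x":0,"y":0,"z":0,"twist":0}]' 0 40; python3 -c "
from h import *
print(to([.3745,.2245,.14]))"
```

```text
time_s: 1.35
position: [0.37, 0.2451, 0.2575]
orientation: [0.175, 0.985, -0.0, 0.0]
ft_force: [-0.5, 1.0, -0.4]
width: 0.997
grip_force: 0.0
[-0.0151 -0.0237  0.1567]
```

```bash
python3 -m crank '[{"x":-0.015,"y":-0.024,"z":0,"twist":0},{"x":0,"y":0,"z":0,"twist":0},{"x":0,"y":0,"z":0.04,"twist":0},{"x":0,"y":0,"z":0.04,"twist":0},{"x":0,"y":0,"z":0.04,"twist":0},{"x":0,"y":0,"z":0.035,"twist":0},{"x":0,"y":0,"z":0,"twist":0},{"x":0,"y":0,"z":0,"twist":0}]'
python3 - <<'E'
from h import *
print(to([.3745,.2245,.14]))
T=bot.camera("top");S=bot.camera("side")
cv2.imwrite("pics/c2.png",np.hstack([cv2.resize(T[170:290,150:280],(400,370)),cv2.resize(S[80:220,190:342],(400,370))])[:,:,::-1])
E
```

```text
time_s: 2.35
position: [0.3737, 0.2278, 0.142]
orientation: [0.173, 0.985, 0.0, 0.0]
ft_force: [0.4, -0.6, 0.8]
width: 0.997
grip_force: 0.0
[-0.0025 -0.0037  0.0027]
```

View pics/c2.png

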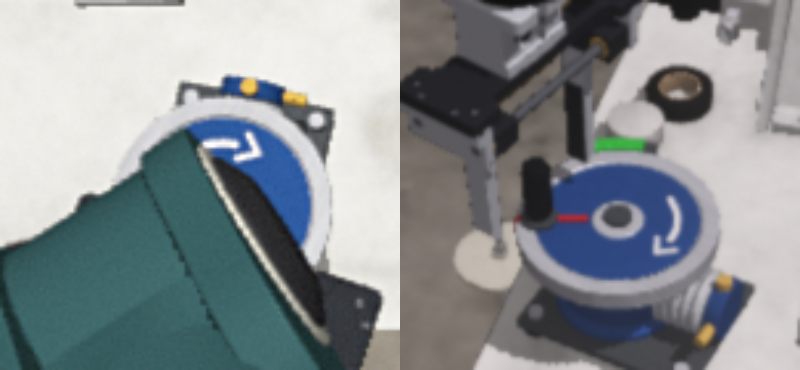

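The side view shows the two fingertips at about (498,245) and (575,160) in the crop, straddling the handle at (538,190). I close on it.

```bash
python3 -m crank '[{"x":-0.0025,"y":-0.0035,"z":0,"twist":0},{"x":0,"y":0,"z":0,"twist":0},{"x":0,"y":0,"z":0,"twist":0},{"x":0,"y":0,"z":0,"twist":0},{"x":0,"y":0,"z":0,"twist":0},{"x":0,"y":0,"z":0,"twist":0},{"x":0,"y":0,"z":0,"twist":0},{"x":0,"y":0,"z":0,"twist":0}]' 255 40
python3 - <<'E'
from h import *
A=np.array([.4306,.2405]);s=bot.read_state();p=s["position"][:2]-A
print(np.hypot(*p),np.degrees(np.arctan2(p[1],p[0])))
ph=np.radians(np.r_[195.9:108:-8j]) if 0 else np.radians(np.linspace(195.9,108.4,13))
P=A+.058*np.c_[np.cos(ph),np.sin(ph)]
R=Ro.from_quat(s["orientation"])
D=R.inv().apply(np.c_[np.diff(P,axis=0),np.zeros(12)])/.75
print(np.round(D[:,:2],4)); print(to([*P[0],s["position"][2]]))
E
```

```text
time_s: 3.45
position: [0.3746, 0.2241, 0.1413]
orientation: [0.173, 0.985, 0.0, 0.0]
ft_force: [2.8, 2.2, -2.5]
width: 0.223
grip_force: 40.0
0.0583266286286571 -163.6685850952774
[[ 0.0052  0.0083]
 [ 0.0041  0.0089]
 [ 0.003   0.0094]
 [ 0.0018  0.0097]
 [ 0.0005  0.0098]
 [-0.0007  0.0098]
 [-0.002   0.0096]
 [-0.0032  0.0093]
 [-0.0043  0.0088]
 [-0.0054  0.0082]
 [-0.0064  0.0075]
 [-0.0073  0.0066]]
[-0.      0.0007  0.    ]
```

```bash
cat >> h.py <<'E'
def where(goal=None):
    A=np.array([.4306,.2405]);s=bot.read_state();p=s["position"][:2]-A
    a=np.degrees(np.arctan2(p[1],p[0]))%360; print("r",np.hypot(*p).round(4),"ang",a.round(1),"joint",np.radians(123.4-a).round(3))
    if goal: g=np.radians(goal); print(to([*(A+.058*np.array([np.cos(g),np.sin(g)])),s["position"][2]]))
E
python3 -m crank '[{"x":0.005,"y":0.0083,"z":0,"twist":0},{"x":0,"y":0,"z":0,"twist":0},{"x":0.004,"y":0.009,"z":0,"twist":0},{"x":0,"y":0,"z":0,"twist":0},{"x":0.003,"y":0.0094,"z":0,"twist":0},{"x":0,"y":0,"z":0,"twist":0},{"x":0.002,"y":0.0097,"z":0,"twist":0},{"x":0,"y":0,"z":0,"twist":0},{"x":0.0005,"y":0.0098,"z":0,"twist":0},{"x":0,"y":0,"z":0,"twist":0}]'; python3 -c "
from h import *
where(159.4)"
```

```text
time_s: 4.7
position: [0.3746, 0.2606, 0.1411]
orientation: [0.173, 0.985, -0.001, -0.001]
ft_force: [-10.8, -0.1, 10.4]
width: 0.225
grip_force: 40.0
r 0.0595 ang 160.3 joint -0.644
[-0.002   0.0012 -0.    ]
```

```bash
python3 -m crank '[{"x":-0.0007,"y":0.0098,"z":0,"twist":0},{"x":0,"y":0,"z":0,"twist":0},{"x":-0.002,"y":0.0096,"z":0,"twist":0},{"x":0,"y":0,"z":0,"twist":0},{"x":-0.0032,"y":0.0093,"z":0,"twist":0},{"x":0,"y":0,"z":0,"twist":0},{"x":-0.0043,"y":0.0088,"z":0,"twist":0},{"x":0,"y":0,"z":0,"twist":0},{"x":-0.0054,"y":0.0082,"z":0,"twist":0},{"x":0,"y":0,"z":0,"twist":0}]'; python3 -c "
from h import *
where(108.4)"
```

```text
time_s: 5.95
position: [0.3975, 0.2906, 0.1413]
orientation: [0.172, 0.985, 0.001, -0.001]
ft_force: [-8.2, 13.2, 1.0]
width: 0.227
grip_force: 40.0
r 0.0601 ang 123.4 joint -0.0
[-0.0163  0.0128 -0.    ]
```

```bash
python3 -m crank '[{"x":-0.0064,"y":0.0085,"z":0,"twist":0},{"x":0,"y":0,"z":0,"twist":0},{"x":-0.0078,"y":0.008,"z":0,"twist":0},{"x":0,"y":0,"z":0,"twist":0},{"x":0,"y":0,"z":0,"twist":0}]'
python3 - <<'E'
from h import *
where(108.4)
T=bot.camera("top");S=bot.camera("side")
cv2.imwrite("pics/c3.png",np.hstack([cv2.resize(T[170:290,150:280],(400,370)),cv2.resize(S[80:220,190:342],(400,370))])[:,:,::-1])
E
```

```text
time_s: 6.58
position: [0.413, 0.2981, 0.1413]
orientation: [0.173, 0.985, 0.001, 0.0]
ft_force: [1.2, 10.6, -4.9]
width: 0.223
grip_force: 40.0
r 0.0602 ang 107.0 joint 0.286
[-0.0003 -0.0035 -0.    ]
```

View pics/c3.png

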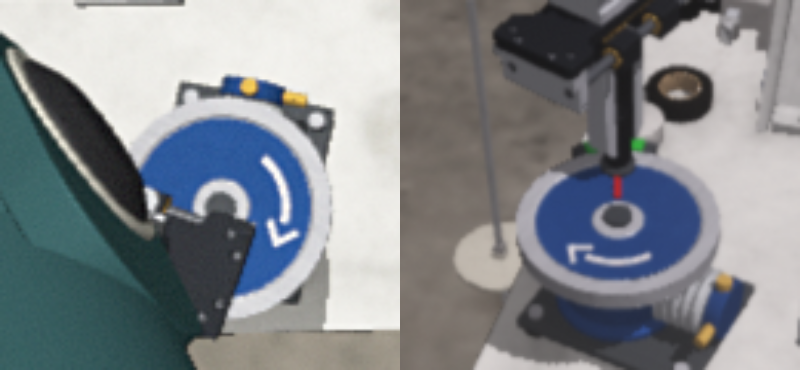

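The red mark at (617,187) in the crop points toward the green band, which spans (588..640,147), so it is near mid-band. I open partway to clear the hub and lift straight up.

```bash
python3 -m crank '[{"x":0,"y":0,"z":0,"twist":0},{"x":0,"y":0,"z":0,"twist":0},{"x":0,"y":0,"z":0,"twist":0},{"x":0,"y":0,"z":0,"twist":0},{"x":0,"y":0,"z":-0.03,"twist":0},{"x":0,"y":0,"z":-0.06,"twist":0},{"x":0,"y":0,"z":-0.06,"twist":0},{"x":0,"y":0,"z":0,"twist":0},{"x":0,"y":0,"z":0,"twist":0}]' 120
python3 - <<'E'
from h import *
S=bot.camera("side")
cv2.imwrite("pics/c4.png",cv2.resize(S[80:220,190:342],(600,555))[:,:,::-1])
E
```

```text
time_s: 7.8
position: [0.4126, 0.2963, 0.2532]
orientation: [0.173, 0.985, -0.0, -0.0]
ft_force: [-0.5, 0.2, 0.3]
width: 0.527
grip_force: 0.0
```

View pics/c4.png

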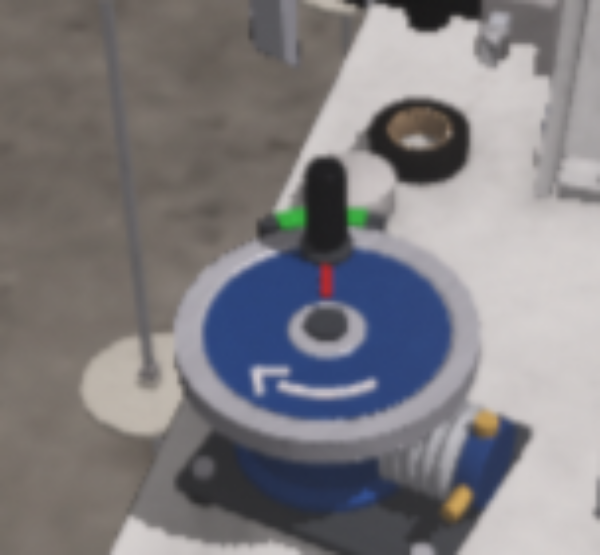

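The red mark at (327,280) and the handle line up with the middle of the green band, which spans (275..370,217). The gripper is clear of the handle, so I hand in.

```bash
python3 -c "
from cell import bot
print(bot.job_done())"
```

```text
the job is handed in; nothing more can be done
None
```

The blue pump's flywheel is parked past compression at about 0.29 rad (estimated from the arm's position), with the red mark near the middle of the green band. The handle is released, the grey pump was not touched, and the job was handed in at about 7.9 s; no verdict came back.

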